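Put the reception stationery back in the desk organiser

TASK

Tidy the reception desk: put the stapler, the click pen, the rubber stamp and the eraser back into the desk organiser, each where it belongs: the stapler standing on its base along the plain undivided bin, the pen lying flat along the bin with ribs on its floor, the stamp upright in the larger compartment of the divided bin, and the eraser flat in that bin's smaller compartment. The look-alikes are not part of the set: leave the tape dispenser, the memory stick and the hair clip lying where they are.

Things in the scene. Friction and masses are not known exactly. Their poses are not given: they have to be found in the camera images.
- stapler_mid (a point): Centre (26 mm above its underside) of the stapler: dark desk stapler with a bright metal magazine, 145 mm long (own y) by 36 mm wide (own x) by 52 mm high, standing on its base, about 0.24 kg; belongs in the plain bin. Grasp it across its width near the middle; its arm does not move.
- pen_mid (a point): Centre (4.5 mm above its underside) of the pen: slim round blue click pen lying flat, 145 mm long (own y), 12 mm wide (own x), 9 mm high; belongs in the ribbed bin.
- stamp_mid (a point): Centre (49.5 mm above its underside) of the self-inking stamp: black upright block, 60 mm (own y) by 42 mm (own x), 99 mm high, 0.11 kg. The top 20 mm is its handle, 40 mm wide along own x, which does not move here; grasp it there, across own x. Belongs in the larger compartment of the divided bin.
- eraser_mid (a point): Centre (6.5 mm above its underside) of the eraser: block with a blue sleeve and one bare white end, 46 mm long (own y), 21 mm wide (own x), 13 mm high; belongs in the smaller compartment of the divided bin.
- long_bin: Grey plastic bin, 174 (own x) by 79 mm, one of three alike in outline, side by side in a black tray, in any order; fixed. Origin: centre of underside. Floor top at z 3.5 mm, wall tops at 24 mm, inside 167 by 72 mm. The plain one: undivided, smooth floor; for the stapler, lengthwise.
- pen_bin: Grey plastic bin, 174 (own x) by 79 mm, one of three alike in outline, side by side in a black tray, in any order; fixed. Origin: centre of underside. Floor top at z 3.5 mm, wall tops at 24 mm, inside 167 by 72 mm. Undivided, with two low ribs (3.5 mm high and wide) lengthwise on its floor, 13.5 mm either side of the middle; for the pen, lengthwise.
- split_bin: Grey plastic bin, 174 (own x) by 79 mm, one of three alike in outline, side by side in a black tray, in any order; fixed. Origin: centre of underside. Floor top at z 3.5 mm, wall tops at 24 mm, inside 167 by 72 mm. Cross wall 3 mm thick, as high as the rim, at x -10 mm. Larger compartment 92 by 72 mm on the +x (far) side, centre x +37.5 mm: for the stamp. Smaller 72 by 72 mm, centre x -47.5 mm: for the eraser.
- tape_dispenser_mid (a point): Centre (41 mm above its underside) of the tape dispenser: black, with a roll of tape standing in it, 141 mm long (own y), 52 mm wide, 82 mm high. Of about the stapler's length; does not belong, leave it.
- usb_stick_mid (a point): Centre (4.5 mm above its underside) of the memory stick: blue with a metal plug at one end, 56 mm long (own x), 18 mm wide, 9 mm high. Looks much like the eraser; does not belong, leave it.
- hair_clip_mid (a point): Centre (8 mm above its underside) of the hair clip: black flat sectioning clip, wedge-shaped, 98 mm long (own y), 22 mm wide, 16 mm high. Slim like the pen; does not belong, leave it.
Things that resemble listed ones, but are neither listed nor needed, are in the scene too. Leave any brown look-alike of the part that bears stapler_mid alone.

How it is judged:
By the outcome, as a careful person would: the job done as asked, in the order asked, and still so for the second after the job is handed in, with the robot touching nothing.
It also fails if it takes over 102 s, if anything falls off the work surface, if the arm or the gripper's body presses on something with over 40 N, if the wrist force passes 120 N, or if a joint passes its speed limit or range.

ROBOT

A 6-joint arm with a two-finger parallel gripper is mounted at the origin on a cart in front of the work surface, level with it; the furniture and walls round the work are solid. World frame = base frame: x ahead of the robot, y to its left, z up, the work surface at z = 0. Lengths are in m, angles in rad, forces in N, time in s.
With the tool pointing down it reaches from about 0.25 to 0.725 m from the base axis. Payload 4 kg.
Tool frame: the origin (TCP) lies where the fingers leave the gripper's body, on its centre line; the fingertips stand 73 mm ahead of it and the grasp point (between the pads) lies 54 mm ahead of it (bot.tips_ahead is the z of the fingertips in the tool frame, in m); z points along the fingers, y is the direction in which the jaws open and shut (so a half turn about z gives the same grasp; the last joint's range is limited). The gripper opens to 85 mm and grips with 20 to 120 N. Pads are 22 mm wide; open, the fingers measure 114 mm over their backs; the gripper's body (76 mm by 85 mm) begins 54 mm behind the grasp point. The pads swing forward as they close: fully open they stand 13 mm farther back than shut.
Start: joints at [0, 0.241, 0.005, 1.335, 0, 1.571], TCP at [0.5, -0, 0.304] pointing down, gripper open.
Joint ranges: [-2.72, 2.72], [-1.05, 1.87], [-1.09, 1.28], [-1.99, 2.15], [-1.42, 1.44], [-3.14, 3.14]. Speed limits (rad/s): [2.79, 2.79, 3.14, 3.14, 3.14, 3.14].

INTERFACE

Orientations are given as a unit quaternion [x, y, z, w].
In Python, from workcell import readout, camera, get_calibration, order, bot gives the robot as it stands.
- The arm moves only by the tool send_rows, never from a script. Its argument "moves" is a list of rows, each a list of 3 entries, a list of its own where there are three numbers: the shift along the tool's x, y, z in mm, then the turn, a rotation vector about the tool's x, y, z in rad, then the finger opening in mm, from 0 to 85.4. In form: [[[dx, dy, dz], [ax, ay, az], grip], ...]. A call has 1 to 12 rows; each row is the pose to reach, as a shift and turn from the pose measured when the call began, along the tool's axes at that moment; what a row does not reach only later rows make up. A row lasts 1/12 s, in which the tool goes at most 41.7 mm and 7.16 degrees, less where a joint would pass 70% of its speed; a pose out of reach is approached as far as the arm can. A call with a gripper value outside its range is refused whole. The fingers move at their own pace and stop on an object; the grip force is fixed at half the most. Time passes only in rows, so rows that repeat a pose let the fingers close. It gives the time, the measured TCP pose, the force and the opening at its end, in the units of the state.
- readout.get_obs(): the state, without advancing time (a new reading comes with each control period).
- camera(name): name is "scene" or "side" or "wrist"; returns the picture (480x640x3 uint8, red, green, blue); there is no depth.
- get_calibration(name): a dict with "fx", "fy", "cx", "cy" (pixels), "k1" (the pictures are not rectified: a ray, as slopes to the right and down, at radius r is drawn at 1 + k1 r^2 times it, then the intrinsics apply), "R" (3x3) and "t" (3): a world point X has camera coordinates R X + t. Camera axes: x right, y down, z forward; pixel columns grow to the right and rows downward; lengths in m; the calibration is good to about 2 mm. A picture is of the moment at which its call begins: read the wrist's pose just before it. get_calibration takes no time and is no camera call; for the wrist camera it gives the pose at the moment of the call.
- order.job_done(): hands the job in, once; it reports no verdict.
The state is a dict: "clock": time; "joint_pos": joint angles; "joint_vel": joint speeds; "tau": joint torques, N m; "eef_pos": TCP position; "tool_rot": TCP orientation; "ft_force": force on the tool from outside, world axes, zero at the start; "ft_torque": the same for the moment, N m; "grip_width": finger opening in m.
Only numpy, scipy, OpenCV 4.12 (cv2) and the standard library are available. Lean on these libraries where they do the work, as an engineer would, in place of code of your own. Each camera call takes 0.05 s, during which the arm holds its last target. There are 200 camera calls.

## Working session

There is one attempt and no reset: what is moved stays moved. The work goes in short steps, Python scripts to look and compute and a tool call to move; the robot and the scene stay as the last step left them, time stands still between calls to the robot, and variables do not carry over. Pictures are saved under pics/ and viewed, about 12 in all and at most 16, crops included, and the job is handed in when it is done.

Besides the shell and the picture viewer there is one more tool, called after ">>>" as name([rows], argument=value, ...), one row to a line, values as JSON. send_rows: Moves the arm, as the interface text tells. Its arguments: {"type":"object","properties":{"moves":{"type":"array","items":{"type":"array"}}},"required":["moves"]}

```bash
ls; mkdir -p pics
cat > h.py <<'E'
import numpy as np, cv2
from workcell import readout, camera, get_calibration, order, bot
from scipy.spatial.transform import Rotation as Ro
def snap(name,fn):
    c=get_calibration(name); im=camera(name); cv2.imwrite('pics/'+fn,cv2.cvtColor(im,cv2.COLOR_RGB2BGR)); np.save('pics/'+fn[:-4],{k:np.array(v) for k,v in c.items()},allow_pickle=True); return im,c
def load(fn): return cv2.imread('pics/'+fn), np.load('pics/'+fn[:-4]+'.npy',allow_pickle=True).item()
def cast(c,px,z=0.):
    K=np.array([[c['fx'],0,c['cx']],[0,c['fy'],c['cy']],[0,0,1.]],float)
    p=cv2.undistortPoints(np.array(px,float).reshape(-1,1,2),K,np.array([float(c['k1']),0,0,0])).reshape(-1,2)
    R=np.array(c['R']);t=np.array(c['t']); o=-R.T@t
    d=np.c_[p,np.ones(len(p))]@R
    return o+d*((z-o[2])/d[:,2])[:,None]
def proj(c,X):
    K=np.array([[c['fx'],0,c['cx']],[0,c['fy'],c['cy']],[0,0,1.]],float)
    return cv2.projectPoints(np.array(X,float).reshape(-1,1,3),cv2.Rodrigues(np.array(c['R']))[0],np.array(c['t'],float),K,np.array([float(c['k1']),0,0,0]))[0].reshape(-1,2)
def go(xyz,yaw=None):
    """rows numbers: shift in tool mm and rotvec to reach TCP xyz pointing down with tool y axis at yaw (world)"""
    s=readout.get_obs(); R=Ro.from_quat(s['tool_rot']).as_matrix()
    d=R.T@(np.array(xyz)-s['eef_pos'])*1000
    a=None
    if yaw is not None:
        best=None
        for y in (yaw,yaw+np.pi):
            Y=np.array([np.cos(y),np.sin(y),0]);Z=np.array([0,0,-1.]);T=np.c_[np.cross(Y,Z),Y,Z]
            r=Ro.from_matrix(R.T@T).as_rotvec()
            if best is None or np.linalg.norm(r)<np.linalg.norm(best): best=r
        a=best
    print('shift',np.round(d,1),'rot',None if a is None else np.round(a,3))
E
cat > a.py <<'E'
from h import *
print(readout.get_obs()); print(bot.tips_ahead)
for n in ('scene','side','wrist'):
    im,c=snap(n,n+'0.png'); print(n,{k:np.round(np.array(v),3).tolist() for k,v in c.items()})
E
python3 a.py
```

```text
pics
{'clock': 0.0, 'joint_pos': array([ 4.04933069e-06,  2.41399849e-01,  3.72298262e-03,  1.33518232e+00,
       -4.78695932e-06,  1.57080559e+00]), 'joint_vel': array([-8.29678832e-04,  1.37752980e-03, -1.73737123e-04, -5.82904525e-04,
        1.18920443e-03,  2.25137960e-05]), 'tau': array([ 5.50268451e-04, -3.72315860e+01,  2.52406776e+01,  1.67737965e-02,
        2.29149265e-05,  1.14679995e-05]), 'eef_pos': array([4.99524006e-01, 9.17428982e-07, 3.03018872e-01]), 'tool_rot': array([ 0.70710825,  0.70710456, -0.00073103, -0.00072763]), 'ft_force': array([1.1358692 , 0.39999706, 0.0727086 ]), 'ft_torque': array([-0.02960313,  0.02077063, -0.03551801]), 'grip_width': 0.08573641072180872}
0.0726
scene {'fx': 587.138, 'fy': 587.138, 'cx': 311.207, 'cy': 245.448, 'k1': -0.169, 'R': [[-0.835, -0.55, -0.022], [-0.339, 0.545, -0.767], [0.434, -0.633, -0.641]], 't': [0.454, 0.237, 1.241]}
side {'fx': 503.828, 'fy': 503.828, 'cx': 308.528, 'cy': 242.803, 'k1': -0.081, 'R': [[0.999, 0.039, 0.007], [0.028, -0.574, -0.818], [-0.028, 0.818, -0.575]], 't': [-0.563, 0.018, 1.323]}
wrist {'fx': 334.506, 'fy': 334.506, 'cx': 317.04, 'cy': 234.523, 'k1': 0.011, 'R': [[1.0, 0.001, -0.002], [0.001, -0.954, 0.299], [-0.001, -0.299, -0.954]], 't': [-0.5, -0.039, 0.379]}
```

View pics/scene0.png

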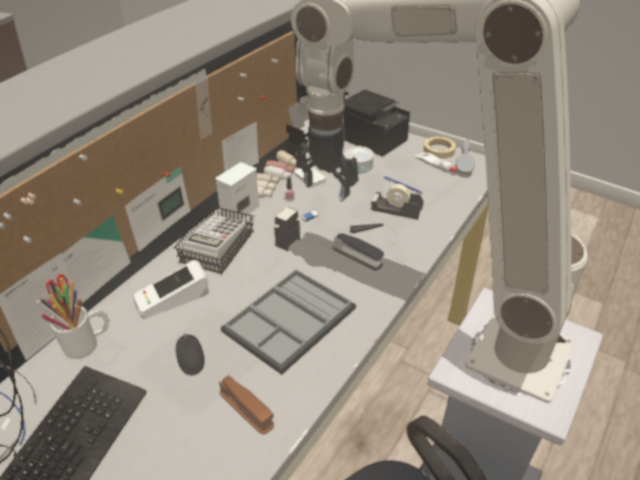

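View pics/side0.png

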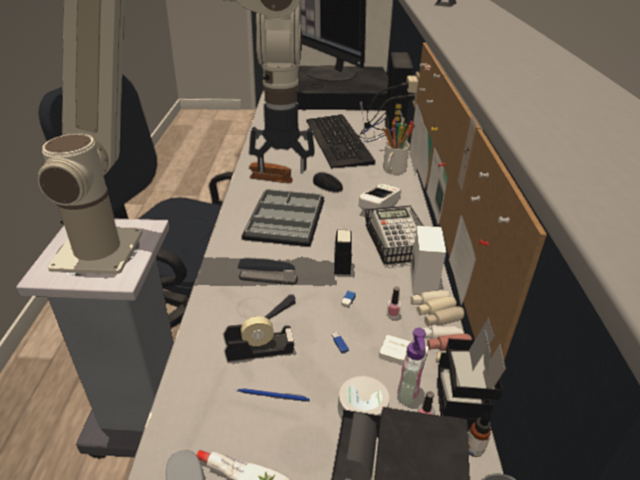

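View pics/wrist0.png

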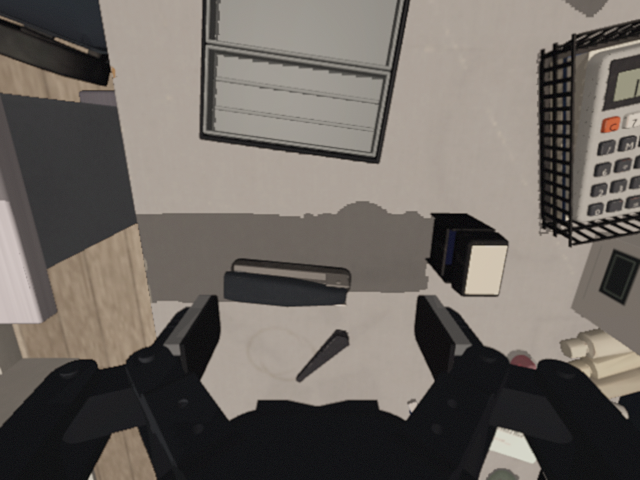

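The wrist view shows the stapler at (287,282), the stamp at about (470,250), the hair clip at (325,355) and the ribbed bin nearest. In the side view the pen is at (273,395), the eraser candidate at (348,298), the USB stick at (340,342) and the brown stapler at (270,172).

Run:
```python
from h import *
im,c=load('side0.png'); 
print('pen ends',cast(c,[[237,392],[308,400]],.0045).round(3).tolist())
print('eraser',cast(c,[[348,298]],.0065).round(3), 'usb',cast(c,[[340,342]],.0045).round(3))
print('tray',cast(c,[[262,192],[323,195],[312,243],[244,240]],.024).round(3).tolist())
print('stapler',cast(c,[[239,270],[296,275]],.03).round(3).tolist(),'stamp top',cast(c,[[343,232]],.099).round(3).tolist())
print('tape',cast(c,[[258,350]],.0).round(3))
im,c=load('wrist0.png')
print('tray w',cast(c,[[202,137],[380,160],[206,45],[391,71]],.024).round(3).tolist())
print('stapler w top far edge',cast(c,[[224,272],[347,286]],.045).round(3).tolist())
print('stamp top w',cast(c,[[468,240],[507,240],[500,295],[456,292]],.099).round(3).tolist())
im,_=load('side0.png')
cv2.imwrite('pics/crop1.png',np.hstack([cv2.resize(im[180:260,230:340],(440*1,320),interpolation=3),cv2.resize(im[285:365,310:380],(280,320),interpolation=3)]))
```

```text
pen ends [[0.446, -0.445, 0.004], [0.581, -0.457, 0.004]]
eraser [[ 0.662 -0.168  0.006]] usb [[ 0.642 -0.306  0.004]]
tray [[0.411, 0.287, 0.024], [0.596, 0.278, 0.024], [0.572, 0.024, 0.024], [0.393, 0.029, 0.024]]
stapler [[0.401, -0.106, 0.03], [0.538, -0.118, 0.03]] stamp top [[0.648, -0.033, 0.099]]
tape [[ 0.472 -0.332  0.   ]]
tray w [[0.385, 0.069, 0.024], [0.564, 0.047, 0.024], [0.397, 0.151, 0.024], [0.569, 0.129, 0.024]]
stapler w top far edge [[0.401, -0.068, 0.045], [0.532, -0.084, 0.045]]
stamp top w [[0.629, -0.014, 0.099], [0.663, -0.014, 0.099], [0.665, -0.066, 0.099], [0.625, -0.063, 0.099]]
```

View pics/crop1.png

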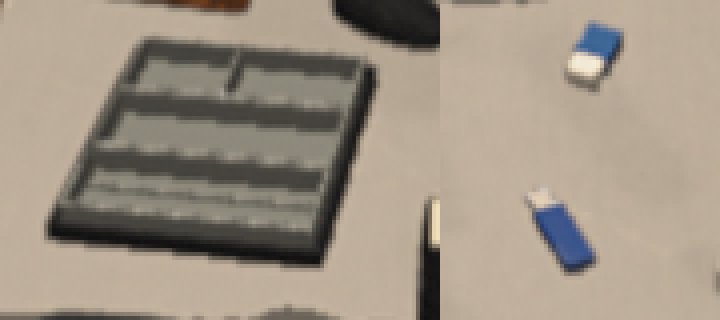

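The crop shows the bins in order from the near side: ribbed, plain, then split with its larger compartment to the right (+x). The eraser, with its white end, is the upper blue item. The USB stick is the lower one. I'll start with the stapler.

Run:
```python
from h import *
go([.468,-.1,.25],1.473)
```

```text
shift [-100.   -31.6   53.3] rot [-1.000e-03 -1.000e-03 -1.473e+00]
```

>>> send_rows([
  [[-40,-20,20],[0,0,-0.12],85],
  [[-70,-31,40],[0,0,-0.24],85],
  [[-100,-31,53],[0,0,-0.36],85],
  [[-100,-31,53],[0,0,-0.48],85],
  [[-100,-31,53],[0,0,-0.6],85],
  [[-100,-31,53],[0,0,-0.72],85],
  [[-100,-31,53],[0,0,-0.84],85],
  [[-100,-31,53],[0,0,-0.96],85],
  [[-100,-31,53],[0,0,-1.08],85],
  [[-100,-31,53],[0,0,-1.2],85],
  [[-100,-31,53],[0,0,-1.32],85],
  [[-100,-31,53],[0,0,-1.473],85],
])

```text
clock: 1.15
eef_pos: [0.4683, -0.1, 0.2499]
tool_rot: [0.06, 0.998, 0.0, -0.001]
ft_force: [0.5, 0.3, 0.2]
grip_width: 0.0849
```

Run:
```python
from h import *
s=readout.get_obs(); print(s['joint_pos'].round(2),s['eef_pos'].round(3),s['clock']); go([.468,-.1,.25],1.473)
snap('wrist','w1.png')
```

```text
[-0.21  0.23 -0.15  1.19 -0.   -0.09] [ 0.468 -0.1    0.25 ] 1.15
shift [ 0.3 -0.1 -0.1] rot [-0.    -0.002 -0.022]
```

View pics/w1.png

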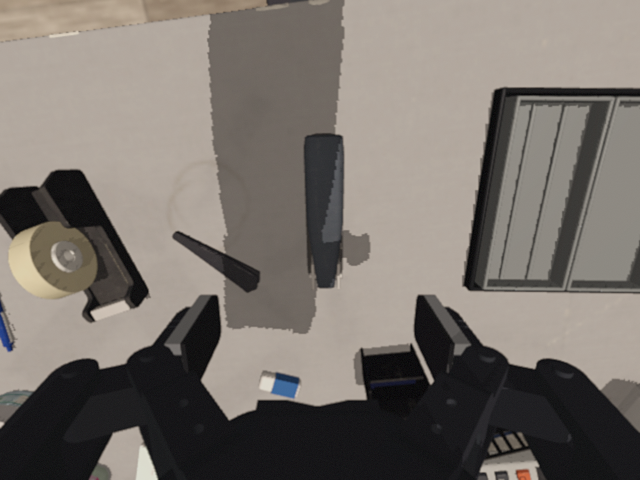

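The wrist view has the stapler vertical, with ends at (324,134) and (325,287). The eraser is at (280,383), the stamp at about (395,365), and the ribbed bin is at the right.

Run:
```python
from h import *
im,c=load('w1.png')
for z in (0,.03,.052): print(z,cast(c,[[305,138],[343,138],[324,133],[325,288],[315,285],[336,285]],z).round(3).tolist())
# tray corners
print(cast(c,[[497,89],[466,290],[611,98],[567,291]],.024).round(3).tolist())
print('eraser',cast(c,[[280,384],[262,380],[298,386]],.012).round(3).tolist())
ax=proj(c,[[.468,-.1,z] for z in (.0,.03,.05)]);print(ax)
```

```text
0 [[0.398, -0.102, 0.0], [0.402, -0.068, 0.0], [0.396, -0.085, 0.0], [0.551, -0.101, 0.0], [0.546, -0.111, 0.0], [0.549, -0.089, 0.0]]
0.03 [[0.398, -0.101, 0.03], [0.402, -0.07, 0.03], [0.396, -0.085, 0.03], [0.536, -0.1, 0.03], [0.532, -0.109, 0.03], [0.534, -0.089, 0.03]]
0.052 [[0.397, -0.101, 0.052], [0.401, -0.072, 0.052], [0.396, -0.086, 0.052], [0.525, -0.099, 0.052], [0.521, -0.108, 0.052], [0.524, -0.09, 0.052]]
[[0.379, 0.058, 0.024], [0.558, 0.036, 0.024], [0.397, 0.15, 0.024], [0.57, 0.132, 0.024]]
eraser [[0.656, -0.164, 0.012], [0.649, -0.183, 0.012], [0.661, -0.144, 0.012]]
[[316.66932598 211.33151118]
 [316.65052475 219.09330257]
 [316.63584928 225.150345  ]]
```

Run:
```python
from h import *
go([.468,-.0925,.090],1.47)
```

```text
shift [  0.8   7.4 159.9] rot [-0.    -0.002 -0.015]
```

>>> send_rows([
  [[1,7,30],[0,0,-0.015],85],
  [[1,7,65],[0,0,-0.015],85],
  [[1,7,100],[0,0,-0.015],85],
  [[1,7,130],[0,0,-0.015],85],
  [[1,7,150],[0,0,-0.015],85],
  [[1,7,160],[0,0,-0.015],85],
  [[1,7,160],[0,0,-0.015],85],
  [[1,7,160],[0,0,-0.015],25],
  [[1,7,160],[0,0,-0.015],25],
  [[1,7,160],[0,0,-0.015],25],
  [[1,7,160],[0,0,-0.015],25],
  [[1,7,160],[0,0,-0.015],25],
])

```text
clock: 2.2
eef_pos: [0.4685, -0.0932, 0.0912]
tool_rot: [0.051, 0.999, -0.0, -0.0]
ft_force: [-1.0, 1.4, 3.4]
grip_width: 0.0291
```

>>> send_rows([
  [[0,0,0],[0,0,0],20],
  [[0,0,0],[0,0,0],20],
  [[0,0,0],[0,0,0],20],
  [[0,0,0],[0,0,0],20],
  [[0,0,-20],[0,0,0],20],
  [[0,0,-50],[0,0,0],20],
  [[0,0,-80],[0,0,0],20],
  [[0,0,-110],[0,0,0],20],
  [[0,0,-120],[0,0,0],20],
  [[0,0,-120],[0,0,0],20],
])

```text
clock: 3.03
eef_pos: [0.4704, -0.0934, 0.2143]
tool_rot: [0.051, 0.999, -0.001, 0.003]
ft_force: [0.6, 0.2, -2.4]
grip_width: 0.0292
```

Run:
```python
from h import *
print(readout.get_obs()['eef_pos']); go([.46,.12,.23],1.45)
```

```text
[ 0.47035612 -0.09343426  0.21428016]
shift [ 31.8 211.3 -16.2] rot [-0.001  0.007  0.019]
```

>>> send_rows([
  [[0,35,-20],[0,0,0],20],
  [[0,70,-40],[0,0,0],20],
  [[0,105,-60],[0,0,0],20],
  [[0,140,-60],[0,0,0],20],
  [[0,175,-60],[0,0,0],20],
  [[0,210,-60],[0,0,0],20],
  [[0,230,-60],[0,0,0],20],
  [[0,230,-60],[0,0,0],20],
  [[0,230,-60],[0,0,0],20],
])

```text
clock: 3.78
eef_pos: [0.4923, 0.1364, 0.2719]
tool_rot: [0.049, 0.999, -0.002, 0.001]
ft_force: [-0.0, -0.1, -3.3]
grip_width: 0.0287
```

Run:
```python
from h import *
print(readout.get_obs()['eef_pos']);snap('wrist','w2.png')
```

```text
[0.49231327 0.13640309 0.27185053]
```

View pics/w2.png

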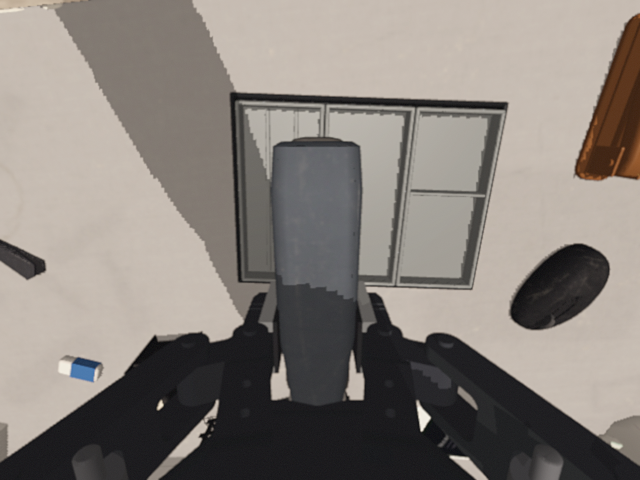

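The wrist view shows the held stapler centred. Tray corners are at about (233,95), (507,103), (472,289) and (240,282). Seams are at (325,104) and (414,106) to (397,286), and the cross wall runs (410,191)–(486,195).

Run:
```python
from h import *
im,c=load('w2.png')
P=cast(c,[[237,101],[504,109],[470,286],[244,279],[325,104],[414,107],[397,285],[410,191],[486,195]],.024)
print(P.round(3).tolist())
C=P[:4].mean(0); print('centre',C.round(4)); 
d=P[3]-P[0]+P[2]-P[1]; th=np.arctan2(d[1],d[0]); e=P[1]-P[0]+P[2]-P[3]; print(th,np.arctan2(e[1],e[0])-np.pi/2, np.linalg.norm(d)/2,np.linalg.norm(e)/2)
# stapler near end location in hand: top z ~
z=.2719+.0005
print(cast(c,[[272,145],[361,145]],readout.get_obs()['eef_pos'][2]-.09+.052).round(3).tolist())
```

```text
[[0.387, 0.075, 0.024], [0.417, 0.309, 0.024], [0.588, 0.287, 0.024], [0.557, 0.053, 0.024], [0.397, 0.152, 0.024], [0.407, 0.23, 0.024], [0.579, 0.211, 0.024], [0.482, 0.226, 0.024], [0.493, 0.298, 0.024]]
centre [0.4871 0.1811 0.024 ]
-0.1304655054776339 -0.12885852072406223 0.17228036534535646 0.23544307469663073
[[0.42, 0.13, 0.234], [0.423, 0.157, 0.234]]
```

Run:
```python
from h import *
go([.487,.181,.15],1.4408);go([.487,.181,.0965],1.4408)
```

```text
shift [ 10.3  45.2 121.9] rot [-0.003  0.003  0.03 ]
shift [ 10.4  45.4 175.4] rot [-0.003  0.003  0.03 ]
```

>>> send_rows([
  [[10,25,20],[0,0,0.03],20],
  [[10,45,55],[0,0,0.03],20],
  [[10,45,90],[0,0,0.03],20],
  [[10,45,122],[0,0,0.03],20],
  [[10,45,122],[0,0,0.03],20],
  [[10,45,122],[0,0,0.03],20],
])

```text
clock: 4.33
eef_pos: [0.4855, 0.1789, 0.1481]
tool_rot: [0.066, 0.998, -0.003, -0.001]
ft_force: [-0.4, 0.0, -1.2]
grip_width: 0.0291
```

Run:
```python
from h import *
go([.487,.181,.0965],1.4408)
```

```text
shift [-1.3  2.6 51.6] rot [-0.006 -0.002 -0.002]
```

>>> send_rows([
  [[-1,2.5,12],[-0.005,0,0],20],
  [[-1,2.5,25],[-0.005,0,0],20],
  [[-1,2.5,38],[-0.005,0,0],20],
  [[-1,2.5,46],[-0.005,0,0],20],
  [[-1,2.5,51],[-0.005,0,0],20],
  [[-1,2.5,52],[-0.005,0,0],20],
  [[-1,2.5,52],[-0.005,0,0],20],
])

```text
clock: 4.92
eef_pos: [0.4879, 0.1807, 0.0978]
tool_rot: [0.066, 0.998, -0.0, 0.0]
ft_force: [-0.5, -2.5, 0.7]
grip_width: 0.029
```

>>> send_rows([
  [[0,0,2],[0,0,0],20],
  [[0,0,3],[0,0,0],20],
  [[0,0,3],[0,0,0],20],
])

```text
clock: 5.17
eef_pos: [0.4878, 0.1807, 0.0977]
tool_rot: [0.066, 0.998, -0.0, 0.001]
ft_force: [-6.2, -2.3, 15.2]
grip_width: 0.029
```

>>> send_rows([
  [[0,0,1],[0,0,0],20],
  [[0,0,0],[0,0,0],30],
  [[0,0,0],[0,0,0],40],
  [[0,0,0],[0,0,0],46],
  [[0,0,0],[0,0,0],46],
  [[0,0,-10],[0,0,0],46],
  [[0,0,-40],[0,0,0],46],
  [[0,0,-80],[0,0,0],60],
  [[0,0,-120],[0,0,0],70],
  [[0,0,-150],[0,0,0],80],
  [[0,0,-160],[0,0,0],85],
  [[0,0,-160],[0,0,0],85],
])

```text
clock: 6.17
eef_pos: [0.4894, 0.1815, 0.2619]
tool_rot: [0.066, 0.998, 0.001, 0.004]
ft_force: [0.3, -0.8, -0.7]
grip_width: 0.0851
```

Run:
```python
from h import *
snap('wrist','w3.png')
# pen: camera on -x side; look from pen
go([.49,-.44,.22],1.48)
```

```text
shift [ -83.9 -615.4   38.7] rot [ 0.001  0.005 -0.042]
```

View pics/w3.png

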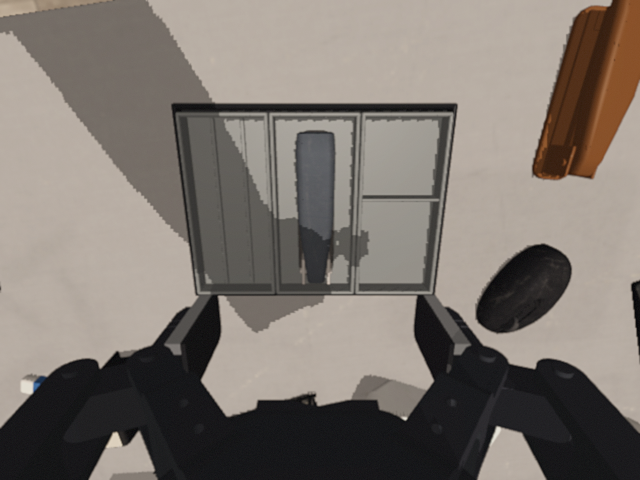

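The stapler sits lengthwise, centred in the plain bin. Next is the pen.

>>> send_rows([
  [[0,-40,0],[0,0,0],85],
  [[0,-80,0],[0,0,0],85],
  [[0,-120,0],[0,0,0],85],
  [[0,-160,0],[0,0,0],85],
  [[0,-200,0],[0,0,0],85],
  [[0,-240,0],[0,0,0],85],
  [[0,-280,0],[0,0,0],85],
  [[0,-320,0],[0,0,0],85],
  [[-20,-360,0],[0,0,0],85],
  [[-40,-400,0],[0,0,0],85],
  [[-60,-440,0],[0,0,0],85],
  [[-80,-480,0],[0,0,-0.04],85],
])

```text
clock: 7.22
eef_pos: [0.499, -0.2953, 0.256]
tool_rot: [0.046, 0.999, 0.002, 0.0]
ft_force: [0.5, 0.7, -0.8]
grip_width: 0.0852
```

Run:
```python
from h import *
go([.51,-.45,.20],1.48)
```

```text
shift [ -25.3 -153.2   55.5] rot [ 0.003  0.    -0.002]
```

>>> send_rows([
  [[-5,-40,10],[0,0,0],85],
  [[-15,-80,20],[0,0,0],85],
  [[-20,-120,30],[0,0,0],85],
  [[-25,-153,45],[0,0,0],85],
  [[-25,-153,55],[0,0,0],85],
  [[-25,-153,55],[0,0,0],85],
  [[-25,-153,55],[0,0,0],85],
])

```text
clock: 7.8
eef_pos: [0.5083, -0.4485, 0.1968]
tool_rot: [0.047, 0.999, 0.004, -0.002]
ft_force: [0.7, 0.3, 0.8]
grip_width: 0.0855
```

Run:
```python
from h import *
print(readout.get_obs()['eef_pos']);im,c=snap('wrist','w4.png')
hsv=cv2.cvtColor(im,cv2.COLOR_RGB2HSV)
m=cv2.inRange(hsv,(100,120,30),(130,255,255)); n,l,st,ce=cv2.connectedComponentsWithStats(m)
for i in range(1,n):
    if st[i,4]>40: print(st[i],ce[i])
```

```text
[ 0.50832282 -0.44845604  0.19681005]
[ 315  148   12  162 1297] [320.87586739 228.65690054]
[482 338  22  17 180] [493.40555556 344.70555556]
[630 359  10  14  71] [636.28169014 367.02816901]
```

View pics/w4.png

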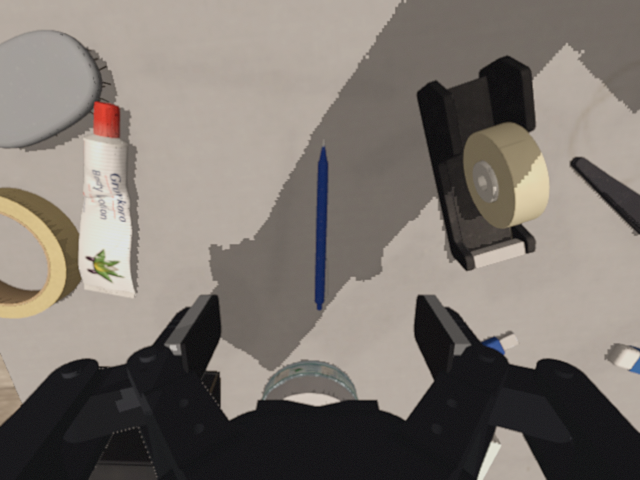

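The pen is vertical, from (323,142) to (319,310), with the tape dispenser's near edge at about column 420–460.

Run:
```python
from h import *
im,c=load('w4.png')
P=cast(c,[[324,143],[319.5,309]],.0045);print(P.round(4).tolist());d=P[1]-P[0];C=P.mean(0);th=np.arctan2(d[1],d[0]);print(C,th,np.linalg.norm(d))
for z in(0,.03,.06):print('disp',cast(c,[[419,90],[462,270]],z).round(3).tolist())
go([C[0],C[1],.079],th+np.pi/2)
```

```text
[[0.4419, -0.4351, 0.0045], [0.5819, -0.4513, 0.0045]]
[ 0.51190688 -0.44320686  0.0045    ] -0.1147084468906703 0.1409625685199554
disp [[0.411, -0.362, 0.0], [0.559, -0.326, 0.0]]
disp [[0.414, -0.371, 0.03], [0.545, -0.339, 0.03]]
disp [[0.416, -0.38, 0.06], [0.53, -0.352, 0.06]]
shift [ -2.6   4.6 119.9] rot [ 0.006 -0.003  0.023]
```

>>> send_rows([
  [[-2.5,4.5,30],[0.006,0,0.023],60],
  [[-2.5,4.5,60],[0.006,0,0.023],60],
  [[-2.5,4.5,90],[0.006,0,0.023],60],
  [[-2.5,4.5,110],[0.006,0,0.023],50],
  [[-2.5,4.5,119],[0.006,0,0.023],40],
  [[-2.5,4.5,119],[0.006,0,0.023],40],
  [[-2.5,4.5,119],[0.006,0,0.023],40],
])

```text
clock: 8.43
eef_pos: [0.5127, -0.4427, 0.0814]
tool_rot: [0.057, 0.998, -0.0, -0.001]
ft_force: [0.4, -0.4, 0.4]
grip_width: 0.0401
```

Run:
```python
from h import *
s=readout.get_obs();print(s['joint_pos'].round(2));go([.5119,-.4432,.0745],1.456)
```

```text
[-0.71  0.75  0.22  1.05 -0.   -0.6 ]
shift [ 0.7 -0.6  6.9] rot [-0.001 -0.002  0.001]
```

>>> send_rows([
  [[0,-0.5,4],[0,0,0],30],
  [[0,-0.5,7],[0,0,0],30],
  [[0,-0.5,7],[0,0,0],20],
  [[0,-0.5,7],[0,0,0],5],
  [[0,-0.5,7],[0,0,0],4],
  [[0,-0.5,7],[0,0,0],4],
  [[0,-0.5,7],[0,0,0],4],
  [[0,-0.5,7],[0,0,0],4],
])

```text
clock: 9.1
eef_pos: [0.513, -0.4436, 0.0755]
tool_rot: [0.057, 0.998, -0.001, -0.0]
ft_force: [-0.8, 0.6, 5.9]
grip_width: 0.0072
```

>>> send_rows([
  [[0,0,0],[0,0,0],2],
  [[0,0,-10],[0,0,0],2],
  [[0,0,-40],[0,0,0],2],
  [[0,0,-80],[0,0,0],2],
  [[0,0,-120],[0,0,0],2],
  [[0,0,-150],[0,0,0],2],
  [[0,0,-180],[0,0,0],2],
  [[0,0,-180],[0,0,0],2],
])

```text
clock: 9.77
eef_pos: [0.515, -0.445, 0.2644]
tool_rot: [0.057, 0.998, -0.005, 0.005]
ft_force: [0.9, -0.3, 1.0]
grip_width: 0.0072
```

Run:
```python
from h import *
print(readout.get_obs()['eef_pos']);im,c=snap('wrist','w5.png')
hsv=cv2.cvtColor(im,cv2.COLOR_RGB2HSV)
m=cv2.inRange(hsv,(100,120,30),(130,255,255)); n,l,st,ce=cv2.connectedComponentsWithStats(m)
for i in range(1,n):
    if st[i,4]>40: print(st[i],ce[i])
go([.48,.10,.25],1.44)
```

```text
[ 0.51497628 -0.44498063  0.26440259]
[ 308  149   18  257 3985] [316.1259724  276.89259724]
[435 291  40  29 574] [454.92857143 304.74216028]
[584 300  29  23 405] [598.17777778 311.36049383]
shift [ 96.2 537.1   6.5] rot [-0.007  0.008  0.017]
```

View pics/w5.png

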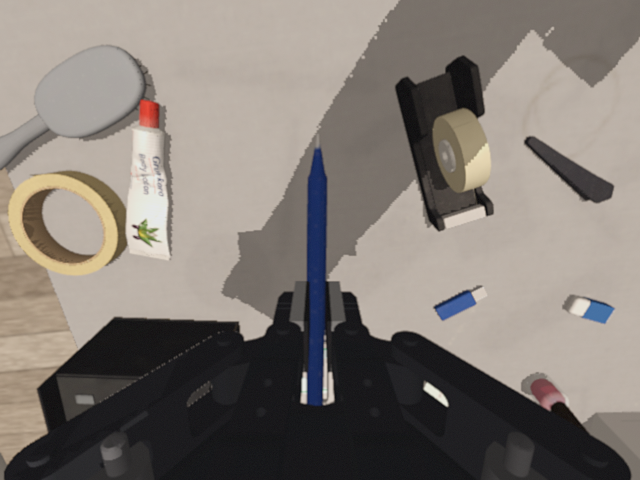

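The pen is held centred between the pads, with its tip at (318,134).

>>> send_rows([
  [[0,40,0],[0,0,0],2],
  [[5,80,0],[0,0,0],2],
  [[15,120,0],[0,0,0],2],
  [[25,160,0],[0,0,0],2],
  [[35,200,0],[0,0,0],2],
  [[45,240,0],[0,0,0],2],
  [[55,280,0],[0,0,0],2],
  [[65,320,0],[0,0,0],2],
  [[75,360,0],[0,0,0],2],
  [[85,400,0],[0,0,0],2],
  [[92,440,0],[0,0,0],2],
  [[96,480,0],[0,0,0],2],
])

```text
clock: 10.82
eef_pos: [0.4717, 0.0449, 0.256]
tool_rot: [0.057, 0.998, -0.004, 0.002]
ft_force: [1.5, 0.7, -0.7]
grip_width: 0.0071
```

Run:
```python
from h import *
go([.477,.103,.15],1.4408)
```

```text
shift [  1.9  59.1 105.5] rot [-0.008  0.005  0.016]
```

>>> send_rows([
  [[2,35,10],[-0.008,0.005,0.016],2],
  [[2,59,40],[-0.008,0.005,0.016],2],
  [[2,59,75],[-0.008,0.005,0.016],2],
  [[2,59,105],[-0.008,0.005,0.016],2],
  [[2,59,105],[-0.008,0.005,0.016],2],
  [[2,59,105],[-0.008,0.005,0.016],2],
])

```text
clock: 11.32
eef_pos: [0.4748, 0.1026, 0.1487]
tool_rot: [0.065, 0.998, -0.001, -0.003]
ft_force: [-0.2, 0.1, 0.9]
grip_width: 0.0071
```

Run:
```python
from h import *
print(readout.get_obs()['eef_pos']);snap('wrist','w6.png')
go([.477,.103,.082],1.4408)
```

```text
[0.47478618 0.10259896 0.14866561]
shift [-0.5  0.3 68.5] rot [-0.    -0.002 -0.   ]
```

View pics/w6.png

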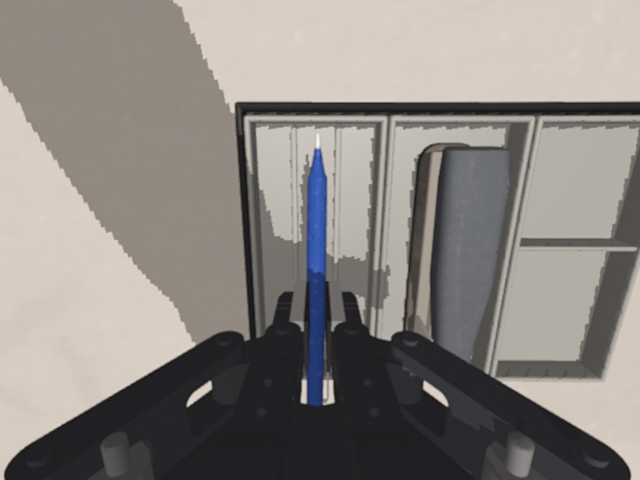

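The pen is centred between the ribs (columns 297 and 338), and the stapler is still upright. I'll lower it.

>>> send_rows([
  [[0,0,20],[0,0,0],2],
  [[0,0,40],[0,0,0],2],
  [[0,0,55],[0,0,0],2],
  [[0,0,64],[0,0,0],2],
  [[0,0,69],[0,0,0],2],
  [[0,0,69],[0,0,0],2],
  [[0,0,69],[0,0,0],2],
])

```text
clock: 11.95
eef_pos: [0.4777, 0.1027, 0.0832]
tool_rot: [0.066, 0.998, 0.0, 0.001]
ft_force: [0.1, -0.0, 0.2]
grip_width: 0.0071
```

>>> send_rows([
  [[0,0,2],[0,0,0],2],
  [[0,0,3],[0,0,0],2],
  [[0,0,3],[0,0,0],2],
  [[0,0,3],[0,0,0],12],
  [[0,0,3],[0,0,0],18],
  [[0,0,3],[0,0,0],22],
  [[0,0,3],[0,0,0],22],
  [[0,0,-10],[0,0,0],24],
  [[0,0,-40],[0,0,0],24],
  [[0,0,-80],[0,0,0],40],
  [[0,0,-120],[0,0,0],85],
  [[0,0,-160],[0,0,0],85],
])

```text
clock: 12.95
eef_pos: [0.4775, 0.1025, 0.2458]
tool_rot: [0.066, 0.998, 0.001, 0.001]
ft_force: [0.9, 1.1, 0.2]
grip_width: 0.0594
```

Run:
```python
from h import *
print(readout.get_obs()['eef_pos']);snap('wrist','w7.png')
go([.55,-.04,.26],0.05)
```

```text
[0.47750489 0.10246423 0.24583603]
shift [ -86.9 -133.    -4.9] rot [0.017 0.009 1.389]
```

View pics/w7.png

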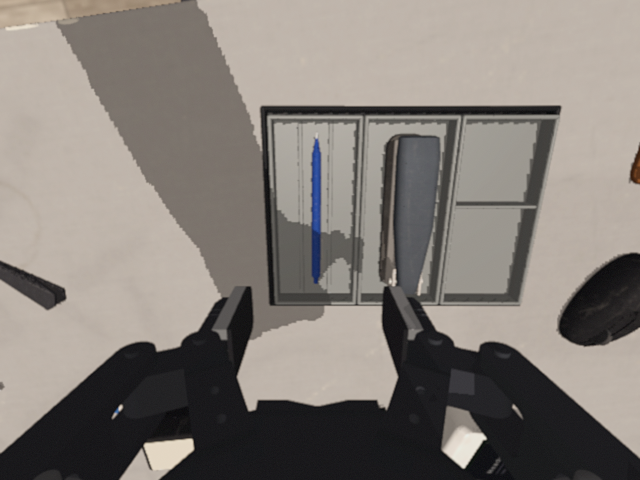

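The pen lies between the ribs, from (316,137) to (317,282), and the stapler is standing. Next is the stamp.

Run:
```python
from h import *
go([.60,-.08,.28],0.0)
```

```text
shift [-142.  -166.   -24.3] rot [0.017 0.009 1.439]
```

>>> send_rows([
  [[-20,-20,-30],[0,0,0.12],85],
  [[-40,-40,-35],[0,0,0.24],85],
  [[-60,-60,-35],[0,0,0.36],85],
  [[-80,-80,-35],[0,0,0.48],85],
  [[-100,-100,-35],[0,0,0.6],85],
  [[-120,-120,-30],[0,0,0.72],85],
  [[-142,-140,-25],[0,0,0.84],85],
  [[-142,-166,-24],[0,0,0.96],85],
  [[-142,-166,-24],[0,0,1.08],85],
  [[-142,-166,-24],[0,0,1.2],85],
  [[-142,-166,-24],[0,0,1.32],85],
  [[-142,-166,-24],[0,0,1.44],85],
])

```text
clock: 14.0
eef_pos: [0.6003, -0.0806, 0.2803]
tool_rot: [0.71, 0.704, 0.008, 0.005]
ft_force: [-0.0, -0.6, 0.7]
grip_width: 0.0853
```

Run:
```python
from h import *
s=readout.get_obs();print(s['eef_pos'],s['joint_pos'].round(2));snap('wrist','w8.png')
```

```text
[ 0.60031427 -0.08061169  0.28027897] [-0.14  0.45  0.25  1.35  0.01  1.44]
```

View pics/w8.png

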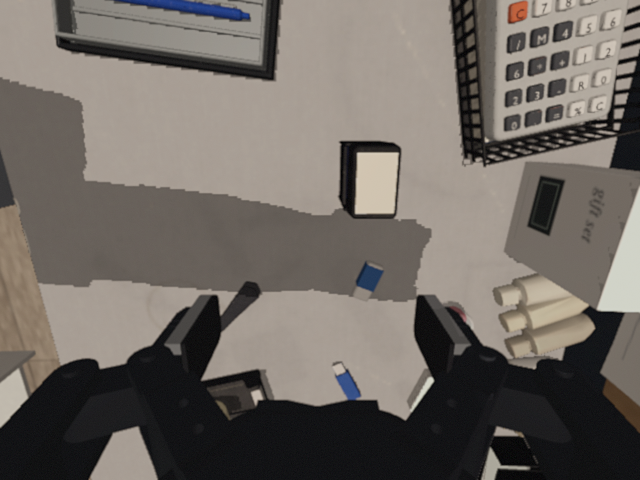

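The stamp's cream top is at columns 356–400, rows 150–216. The eraser is at (369,280) with its white end down-left. The USB stick is at (346,380).

Run:
```python
from h import *
im,c=load('w8.png')
g=im[130:230,330:410]; m=(g.min(2)>170).astype(np.uint8)*255
k=max(cv2.findContours(m,0,2)[0],key=cv2.contourArea); r=cv2.minAreaRect(k)
b=cv2.boxPoints(r)+[330,130]; print(b.round(0).tolist())
P=cast(c,b,.099);print(P.round(4).tolist(),P.mean(0).round(4))
print(cast(c,[[340,142],[399,144],[398,218],[354,216]],.099).round(4).tolist())
hsv=cv2.cvtColor(im,cv2.COLOR_BGR2HSV)
g=hsv[255:305,345:395]; m=cv2.inRange(g,(95,100,40),(130,255,255))|cv2.inRange(im[255:305,345:395],(150,150,150),(255,255,255))
ks=max(cv2.findContours(m,0,2)[0],key=cv2.contourArea);b=cv2.boxPoints(cv2.minAreaRect(ks))+[345,255]
E=cast(c,b,.012);print('eraser',b.round(0).tolist(),E.round(4).tolist(),E.mean(0).round(4))
```

```text
[[356.0, 212.0], [358.0, 151.0], [397.0, 153.0], [395.0, 214.0]]
[[0.634, -0.064, 0.099], [0.6345, -0.0187, 0.099], [0.6631, -0.0201, 0.099], [0.6642, -0.0656, 0.099]] [ 0.6489 -0.0421  0.099 ]
[[0.6212, -0.012, 0.099], [0.6641, -0.0137, 0.099], [0.667, -0.0692, 0.099], [0.6328, -0.0672, 0.099]]
eraser [[355.0, 283.0], [365.0, 263.0], [382.0, 271.0], [372.0, 292.0]] [[0.647, -0.166, 0.012], [0.6577, -0.1413, 0.012], [0.677, -0.1518, 0.012], [0.6666, -0.1768, 0.012]] [ 0.6621 -0.159   0.012 ]
```

Run:
```python
from h import *
go([.647,-.041,.2],-.03);go([.647,-.041,.149],-.03)
```

```text
shift [39.6 44.8 81.3] rot [ 0.018 -0.004  0.019]
shift [ 39.4  43.9 132.3] rot [ 0.018 -0.004  0.019]
```

>>> send_rows([
  [[20,25,15],[0.018,-0.004,0.019],85],
  [[39.5,44.5,40],[0.018,-0.004,0.019],85],
  [[39.5,44.5,70],[0.018,-0.004,0.019],85],
  [[39.5,44.5,81],[0.018,-0.004,0.019],85],
  [[39.5,44.5,81],[0.018,-0.004,0.019],85],
  [[39.5,44.5,81],[0.018,-0.004,0.019],85],
])

```text
clock: 14.55
eef_pos: [0.6461, -0.0415, 0.2004]
tool_rot: [0.717, 0.697, -0.0, -0.0]
ft_force: [0.3, -0.7, 0.3]
grip_width: 0.0853
```

Run:
```python
from h import *
go([.647,-.041,.149],-.03);im,c=snap('wrist','w9.png')
g=im[:,:]; m=(g.min(2)>170).astype(np.uint8)*255
for k in cv2.findContours(m,0,2)[0]:
    if cv2.contourArea(k)>1500: b=cv2.boxPoints(cv2.minAreaRect(k));P=cast(c,b,.099);print(b.round(0).tolist(),P.round(4).tolist(),P.mean(0).round(4))
```

```text
shift [ 0.5  0.9 51.4] rot [-0.001 -0.     0.001]
```

>>> send_rows([
  [[0.5,1,15],[0,0,0],85],
  [[0.5,1,35],[0,0,0],85],
  [[0.5,1,48],[0,0,0],85],
  [[0.5,1,51],[0,0,0],85],
  [[0.5,1,51],[0,0,0],85],
  [[0.5,1,51],[0,0,0],50],
  [[0.5,1,51],[0,0,0],38],
  [[0.5,1,51],[0,0,0],34],
  [[0.5,1,51],[0,0,0],30],
  [[0.5,1,51],[0,0,0],30],
  [[0.5,1,51],[0,0,0],30],
  [[0.5,1,51],[0,0,0],30],
])

```text
clock: 15.6
eef_pos: [0.6488, -0.0413, 0.1526]
tool_rot: [0.718, 0.697, 0.002, 0.002]
ft_force: [-0.3, 0.4, 6.2]
grip_width: 0.0367
```

Run:
```python
from h import *
snap('wrist','w10.png')
```

```text
(no output)
```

View pics/w10.png

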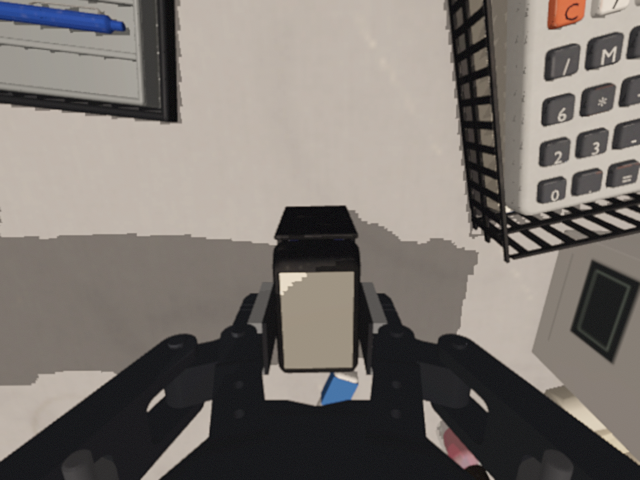

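The handle is held between the pads, and the cream top is centred at (318,320). I'll lift it and carry it over.

>>> send_rows([
  [[0,0,-10],[0,0,0],30],
  [[0,0,-40],[0,0,0],30],
  [[0,0,-75],[0,0,0],30],
  [[0,0,-105],[0,0,0],30],
  [[0,0,-120],[0,0,0],30],
  [[0,0,-120],[0,0,0],30],
])

```text
clock: 16.15
eef_pos: [0.65, -0.0413, 0.2783]
tool_rot: [0.717, 0.697, 0.005, 0.005]
ft_force: [0.7, 0.1, -0.4]
grip_width: 0.037
```

Run:
```python
from h import *
go([.5345,.2545,.26],1.4408)
```

```text
shift [ 292.3 -124.5   16.4] rot [ 0.011  0.011 -1.47 ]
```

>>> send_rows([
  [[25,-12,0],[0,0,-0.12],30],
  [[50,-25,0],[0,0,-0.24],30],
  [[80,-35,0],[0,0,-0.36],30],
  [[110,-50,0],[0,0,-0.48],30],
  [[140,-60,0],[0,0,-0.6],30],
  [[170,-75,0],[0,0,-0.72],30],
  [[200,-90,0],[0,0,-0.84],30],
  [[230,-100,0],[0,0,-0.96],30],
  [[260,-112,0],[0,0,-1.08],30],
  [[285,-124,0],[0,0,-1.2],30],
  [[292,-124,0],[0,0,-1.32],30],
  [[292,-124,0],[0,0,-1.44],30],
])

```text
clock: 17.15
eef_pos: [0.533, 0.2567, 0.2745]
tool_rot: [0.075, 0.997, -0.0, 0.006]
ft_force: [0.5, -0.3, -0.8]
grip_width: 0.0363
```

Run:
```python
from h import *
snap('wrist','w11.png'); print(readout.get_obs()['ft_force'])
go([.5345,.2545,.19],1.4408)
```

```text
[ 0.13183425  0.84655317 -1.00856162]
shift [-0.3 -0.8 84.5] rot [-0.001  0.011 -0.018]
```

View pics/w11.png

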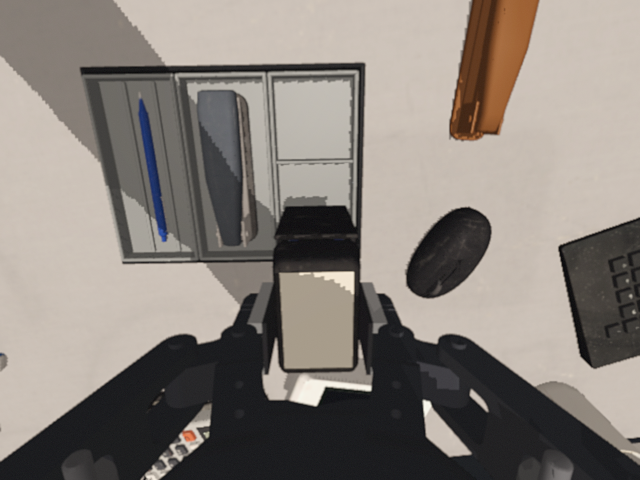

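The stamp is held upright over the split bin, whose cross wall runs (275,160)–(353,162). A pen and stapler check shows both in place.

Run:
```python
from h import *
im,c=load('w11.png')
print(cast(c,[[275,160],[353,162],[272,75],[358,70]],.024).round(4).tolist())
print('stamp top corners',cast(c,[[279,272],[356,272],[356,369],[282,369]],.221).round(4).tolist())
print(readout.get_obs()['eef_pos'])
```

```text
[[0.4816, 0.225, 0.024], [0.4943, 0.2969, 0.024], [0.4104, 0.236, 0.024], [0.4176, 0.3101, 0.024]]
stamp top corners [[0.5096, 0.2451, 0.221], [0.5141, 0.2754, 0.221], [0.5605, 0.2701, 0.221], [0.5556, 0.2379, 0.221]]
[0.53336639 0.25553169 0.27451067]
```

>>> send_rows([
  [[-0.5,-1,25],[0,0.011,-0.018],30],
  [[-0.5,-1,55],[0,0.011,-0.018],30],
  [[-0.5,-1,80],[0,0.011,-0.018],30],
  [[-0.5,-1,98],[0,0.011,-0.018],30],
  [[-0.5,-1,108],[0,0.011,-0.018],30],
  [[-0.5,-1,114],[0,0.011,-0.018],30],
  [[-0.5,-1,115],[0,0.011,-0.018],30],
  [[-0.5,-1,115],[0,0.011,-0.018],30],
])

```text
clock: 17.87
eef_pos: [0.5352, 0.254, 0.1598]
tool_rot: [0.066, 0.998, -0.0, 0.0]
ft_force: [0.1, -0.1, -0.3]
grip_width: 0.0366
```

>>> send_rows([
  [[0,0,2],[0,0,0],30],
  [[0,0,3],[0,0,0],30],
  [[0,0,4],[0,0,0],30],
  [[0,0,4],[0,0,0],30],
  [[0,0,4],[0,0,0],30],
])

```text
clock: 18.28
eef_pos: [0.5359, 0.2541, 0.159]
tool_rot: [0.066, 0.998, 0.0, 0.002]
ft_force: [-3.6, -1.5, 12.5]
grip_width: 0.0364
```

>>> send_rows([
  [[0,0,1],[0,0,0],34],
  [[0,0,0],[0,0,0],45],
  [[0,0,0],[0,0,0],60],
  [[0,0,0],[0,0,0],70],
  [[0,0,0],[0,0,0],70],
  [[0,0,-15],[0,0,0],70],
  [[0,0,-45],[0,0,0],70],
  [[0,0,-80],[0,0,0],80],
  [[0,0,-110],[0,0,0],85],
  [[0,0,-110],[0,0,0],85],
])

```text
clock: 19.12
eef_pos: [0.5381, 0.2554, 0.2762]
tool_rot: [0.066, 0.998, 0.003, 0.007]
ft_force: [0.5, 0.6, 0.3]
grip_width: 0.0848
```

Run:
```python
from h import *
snap('wrist','w12.png')
# eraser axis from earlier fits: w8 white->blue
print(cast(load('w1.png')[1],[[262,380],[298,386]],.012).round(3).tolist())
im,c=load('w8.png'); P=cast(c,[[362,298],[375,264]],.012); print(P.round(3).tolist())
cv2.imwrite('pics/c8.png',cv2.resize(im[250:310,340:400],(480,480),interpolation=0))
go([.64,-.16,.25],0.3)
```

```text
[[0.649, -0.183, 0.012], [0.661, -0.144, 0.012]]
[[0.656, -0.184, 0.012], [0.668, -0.143, 0.012]]
shift [-156.3 -398.    22.6] rot [0.011 0.006 1.139]
```

View pics/w12.png

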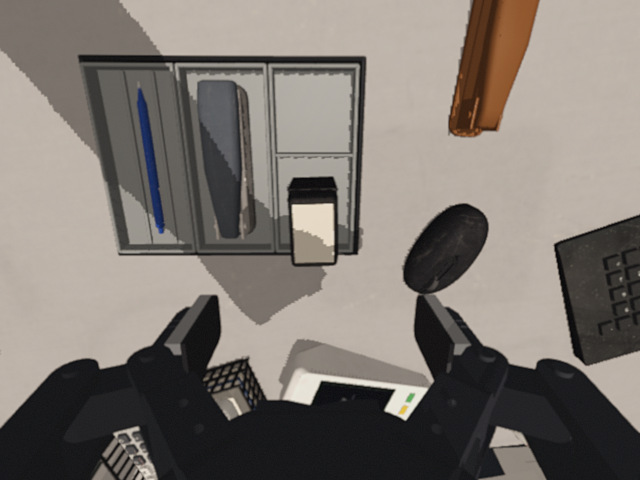

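The stamp stands upright in the larger compartment, with its top at (314,235). Last is the eraser.

Run:
```python
from h import *
print(readout.get_obs()['joint_pos'].round(2));go([.655,-.16,.24],-.285)
```

```text
[ 0.44  0.44  0.2   1.33 -0.    0.58]
shift [-171.1 -396.1   32.7] rot [-0.003  0.013 -1.418]
```

>>> send_rows([
  [[-5,-35,0],[0,0,-0.12],85],
  [[-20,-70,0],[0,0,-0.24],85],
  [[-35,-105,0],[0,0,-0.36],85],
  [[-50,-140,0],[0,0,-0.48],85],
  [[-65,-175,0],[0,0,-0.6],85],
  [[-80,-210,0],[0,0,-0.72],85],
  [[-95,-245,5],[0,0,-0.84],85],
  [[-110,-280,10],[0,0,-0.96],85],
  [[-125,-315,15],[0,0,-1.08],85],
  [[-140,-350,20],[0,0,-1.2],85],
  [[-160,-380,28],[0,0,-1.32],85],
  [[-171,-396,32],[0,0,-1.418],85],
])

```text
clock: 20.17
eef_pos: [0.6548, -0.1641, 0.2376]
tool_rot: [-0.6, 0.8, -0.001, 0.005]
ft_force: [-0.4, 1.4, 0.4]
grip_width: 0.085
```

```bash
cat > er.py <<'E'
from h import *
import sys
s=readout.get_obs();print(s['eef_pos'].round(4),s['joint_pos'].round(2));im,c=snap('wrist',sys.argv[1])
hsv=cv2.cvtColor(im,cv2.COLOR_RGB2HSV); m=cv2.inRange(hsv,(95,100,40),(130,255,255))
exp=proj(c,[[.661,-.163,.012]])[0]; print('expected',exp.round(0))
for k in cv2.findContours(m,0,2)[0]:
    if cv2.contourArea(k)>60:
        b=cv2.boxPoints(cv2.minAreaRect(k));P=cast(c,b,.012);print(cv2.contourArea(k),b.round(0).tolist(),P[:,:2].round(4).tolist(),P.mean(0).round(4))
x,y=exp.astype(int); g=im[max(0,y-60):y+60,x-60:x+60]
w=((g.min(2)>150)&(g.max(2).astype(int)-g.min(2)<40)).astype(np.uint8)
for k in cv2.findContours(w,0,2)[0]:
    if cv2.contourArea(k)>30:
        b=cv2.boxPoints(cv2.minAreaRect(k))+[x-60,max(0,y-60)];print('white',cv2.contourArea(k),b.round(0).tolist(),cast(c,b,.012)[:,:2].round(4).tolist())
E
python3 er.py w13.png
```

```text
[ 0.6548 -0.1641  0.2376] [-0.25  0.62  0.42  1.36  0.01 -1.54]
expected [313. 219.]
534.0 [[299.0, 235.0], [302.0, 207.0], [323.0, 209.0], [320.0, 237.0]] [[0.6776, -0.1518], [0.6672, -0.1764], [0.6494, -0.1691], [0.6593, -0.1443]] [ 0.6634 -0.1604  0.012 ]
1193.5 [[256.0, 23.0], [273.0, 9.0], [310.0, 55.0], [292.0, 69.0]] [[0.6594, -0.3241], [0.6434, -0.3291], [0.6256, -0.2919], [0.642, -0.2862]] [ 0.6426 -0.3078  0.012 ]
white 4612.0 [[252.0, 277.0], [252.0, 223.0], [371.0, 223.0], [371.0, 277.0]] [[0.7339, -0.1237], [0.7157, -0.1748], [0.6112, -0.1446], [0.6237, -0.092]]
```

Run:
```python
from h import *
go([.661,-.165,.077],-.37)
```

```text
shift [ -1.9  -4.  159.3] rot [-0.007  0.005  0.087]
```

>>> send_rows([
  [[-2,-4,30],[-0.007,0.005,0.087],70],
  [[-2,-4,65],[-0.007,0.005,0.087],60],
  [[-2,-4,100],[-0.007,0.005,0.087],60],
  [[-2,-4,130],[-0.007,0.005,0.087],50],
  [[-2,-4,148],[-0.007,0.005,0.087],50],
  [[-2,-4,158],[-0.007,0.005,0.087],50],
  [[-2,-4,159],[-0.007,0.005,0.087],50],
  [[-2,-4,159],[-0.007,0.005,0.087],50],
])

```text
clock: 20.88
eef_pos: [0.6607, -0.1647, 0.0766]
tool_rot: [-0.565, 0.825, 0.001, -0.0]
ft_force: [0.5, -0.6, 0.2]
grip_width: 0.0502
```

```bash
python3 er.py w14.png
python3 - <<'E'
from h import *
go([.661,-.165,.076],-.37)
E
```

```text
[ 0.6607 -0.1647  0.0766] [-0.24  0.76  0.23  1.05  0.   -1.45]
expected [318. 310.]
2184.0 [[294.0, 341.0], [294.0, 288.0], [338.0, 288.0], [338.0, 341.0]] [[0.6773, -0.152], [0.667, -0.1772], [0.6489, -0.1702], [0.6582, -0.1446]] [ 0.6629 -0.161   0.012 ]
white 3581.0 [[258.0, 319.0], [377.0, 319.0], [377.0, 369.0], [258.0, 369.0]] [[0.6882, -0.1688], [0.6376, -0.1491], [0.6462, -0.1232], [0.6993, -0.1439]]
white 771.0 [[300.0, 259.0], [333.0, 259.0], [333.0, 287.0], [300.0, 287.0]] [[0.6594, -0.189], [0.6461, -0.1839], [0.6508, -0.1715], [0.6643, -0.1767]]
shift [0.3 0.6 2.2] rot [-0.001  0.    -0.   ]
```

>>> send_rows([
  [[0,0,2],[0,0,0],40],
  [[0,0,2],[0,0,0],25],
  [[0,0,2],[0,0,0],14],
  [[0,0,2],[0,0,0],12],
  [[0,0,2],[0,0,0],12],
  [[0,0,2],[0,0,0],12],
  [[0,0,2],[0,0,0],12],
])

```text
clock: 21.52
eef_pos: [0.6627, -0.1652, 0.0782]
tool_rot: [-0.565, 0.825, -0.002, 0.002]
ft_force: [-0.1, 0.9, 6.5]
grip_width: 0.0178
```

>>> send_rows([
  [[0,0,0],[0,0,0],12],
  [[0,0,-20],[0,0,0],12],
  [[0,0,-55],[0,0,0],12],
  [[0,0,-90],[0,0,0],12],
  [[0,0,-125],[0,0,0],12],
  [[0,0,-160],[0,0,0],12],
  [[0,0,-195],[0,0,0],12],
  [[0,0,-195],[0,0,0],12],
])

```text
clock: 22.18
eef_pos: [0.6644, -0.1657, 0.2829]
tool_rot: [-0.565, 0.825, -0.007, 0.007]
ft_force: [0.3, -0.8, 1.3]
grip_width: 0.0176
```

Run:
```python
from h import *
go([.4502,.2656,.25],1.4408)
```

```text
shift [-324.5  356.2   26.9] rot [-0.015  0.015  1.331]
```

>>> send_rows([
  [[-25,28,0],[0,0,0.12],12],
  [[-50,55,0],[0,0,0.24],12],
  [[-77,85,0],[0,0,0.36],12],
  [[-104,115,0],[0,0,0.48],12],
  [[-131,144,0],[0,0,0.6],12],
  [[-158,174,0],[0,0,0.72],12],
  [[-185,203,0],[0,0,0.84],12],
  [[-212,233,0],[0,0,0.96],12],
  [[-240,263,0],[0,0,1.08],12],
  [[-268,293,0],[0,0,1.2],12],
  [[-296,325,0],[0,0,1.331],12],
  [[-324,356,0],[0,0,1.331],12],
])

```text
clock: 23.18
eef_pos: [0.4557, 0.2523, 0.2769]
tool_rot: [0.068, 0.998, -0.002, 0.01]
ft_force: [0.8, 0.4, -0.1]
grip_width: 0.0176
```

Run:
```python
from h import *
print(readout.get_obs()['joint_pos'].round(2)); go([.447,.266,.14],1.4408)
im,c=snap('wrist','w15.png')
hsv=cv2.cvtColor(im,cv2.COLOR_RGB2HSV); m=cv2.inRange(hsv,(95,100,40),(130,255,255))
for k in cv2.findContours(m,0,2)[0]:
    if cv2.contourArea(k)>60: print(cv2.boundingRect(k))
```

```text
[ 0.51  0.29 -0.01  1.26 -0.01  0.65]
shift [ 13.2  12.7 136.7] rot [-0.002  0.02  -0.006]
(296, 287, 43, 53)
(169, 177, 22, 124)
```

>>> send_rows([
  [[13,13,20],[0,0.02,0],12],
  [[13,13,55],[0,0.02,0],12],
  [[13,13,90],[0,0.02,0],12],
  [[13,13,120],[0,0.02,0],12],
  [[13,13,137],[0,0.02,0],12],
  [[13,13,137],[0,0.02,0],12],
  [[13,13,137],[0,0.02,0],12],
])

```text
clock: 23.82
eef_pos: [0.4424, 0.273, 0.1388]
tool_rot: [0.063, 0.998, 0.001, -0.003]
ft_force: [0.6, 0.9, 0.1]
grip_width: 0.0178
```

Run:
```python
from h import *
go([.447,.266,.083],1.4408)
```

```text
shift [-5.8 -6.4 55.7] rot [ 0.001 -0.007  0.004]
```

>>> send_rows([
  [[-5.5,-6.5,10],[0,-0.007,0],12],
  [[-5.5,-6.5,25],[0,-0.007,0],12],
  [[-5.5,-6.5,40],[0,-0.007,0],12],
  [[-5.5,-6.5,50],[0,-0.007,0],12],
  [[-5.5,-6.5,55],[0,-0.007,0],12],
  [[-5.5,-6.5,55.5],[0,-0.007,0],12],
  [[-5.5,-6.5,55.5],[0,-0.007,0],12],
])

```text
clock: 24.4
eef_pos: [0.4474, 0.2662, 0.0847]
tool_rot: [0.063, 0.998, 0.001, 0.001]
ft_force: [-1.3, -1.1, 3.0]
grip_width: 0.0179
```

>>> send_rows([
  [[0,0,1],[0,0,0],16],
  [[0,0,1],[0,0,0],24],
  [[0,0,1],[0,0,0],30],
  [[0,0,1],[0,0,0],32],
  [[0,0,0],[0,0,0],32],
  [[0,0,-20],[0,0,0],32],
  [[0,0,-55],[0,0,0],32],
  [[0,0,-90],[0,0,0],50],
  [[0,0,-130],[0,0,0],70],
  [[10,0,-165],[0,0,0],85],
  [[20,0,-190],[0,0,0],85],
  [[20,0,-190],[0,0,0],85],
])

```text
clock: 25.4
eef_pos: [0.4281, 0.2699, 0.2811]
tool_rot: [0.063, 0.998, 0.004, 0.005]
ft_force: [0.2, 0.4, 0.2]
grip_width: 0.0849
```

Run:
```python
from h import *
a,_=snap('wrist','w16.png'); b,_=snap('side','side2.png')
A=cv2.resize(a[:320],(640,320)); B=np.hstack([cv2.resize(b[160:380,220:380],(200,275)),cv2.resize(b[180:260,230:340],(378,275)),np.zeros((275,62,3),np.uint8)])
cv2.imwrite('pics/final.png',cv2.cvtColor(np.vstack([A,B]),cv2.COLOR_RGB2BGR))
```

```text
(no output)
```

View pics/final.png

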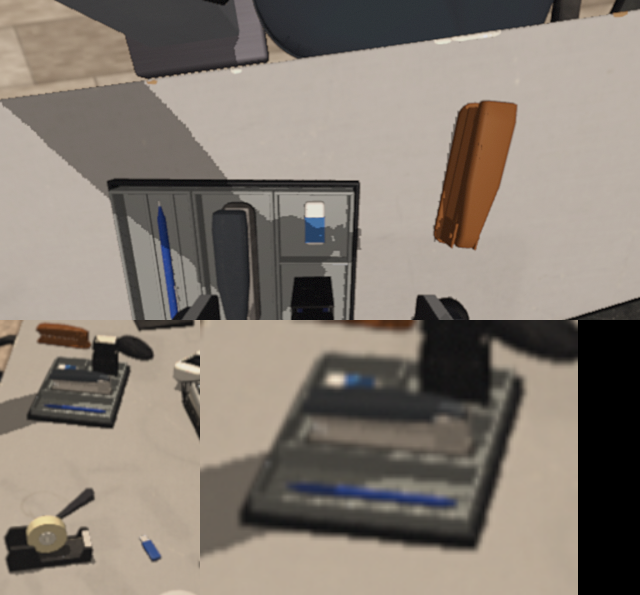

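All four are in their places, the look-alikes haven't been disturbed, and the gripper is clear. I'm handing in.

```bash
python3 -c "
from workcell import order; print(order.job_done())"
```

```text
the job is handed in; nothing more can be done
None
```

I put all four items away in the order you gave and handed the job in at about 25.5 s of the 102 s allowed:
- **Stapler:** standing on its base, lengthwise in the plain bin.
- **Pen:** lying flat between the ribs of the ribbed bin.
- **Stamp:** upright in the larger compartment of the divided bin.
- **Eraser:** flat in the smaller compartment.

The last wrist and side pictures show all four in place. The tape dispenser, memory stick, hair clip and brown stapler are where they were, and the gripper is open about 0.2 m above the tray.

The highest force I read was about 15 N, when the stapler touched down; readings came only at the end of each move.

Three things were slightly off:
- **Touchdown height:** the stapler and the stamp touched down about 3 mm higher than I expected. Both look properly seated.
- **Finger openings:** the gripper read about 2–7 mm less than the listed widths when holding the objects.
- **Pen position:** my rough side-camera estimate was about 8 mm off the wrist view, so I used the wrist view.

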